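# Open the bench press by one turn of its hand wheel

### The arm

A 6-joint arm with a two-finger parallel gripper is mounted at the origin on the work surface. World frame = base frame: x ahead of the robot, y to its left, z up, the work surface at z = 0. Lengths are in m, angles in rad, forces in N, time in s.
With the tool pointing down it reaches from about 0.35 to 0.975 m from the base axis. Payload 4.9 kg.
Tool frame: the origin (TCP) lies on the centre line of the jaws, within the pads' length; the fingertips stand 17 mm ahead of it and the grasp point (between the pads) lies 2 mm behind it (env.finger_overhang is the distance from the TCP to the fingertips, in m); z points along the fingers, y is the line along which they close (so a half turn about z gives the same grasp; the last joint's range is limited). The gripper opens to 85 mm and grips with 20 to 120 N. Pads are 22 mm wide; open, the fingers measure 114 mm over their backs; the gripper's body (76 mm by 85 mm) begins 54 mm behind the grasp point. The pads swing forward as they close: fully open they stand 13 mm farther back than shut.
Start: joints at [1.114, 0.053, 1.613, -0, 1.476, -0.119], TCP at [0.207, 0.59, 0.248] pointing down, gripper open.
Joint ranges: [-3.01, 3.01], [-1.01, 2.22], [0.06, 2.58], [-1.02, 4.17], [0.09, 2.62], [-3.14, 3.14]. Speed limits (rad/s): [2.57, 2.57, 3.14, 3.14, 3.14, 3.14].

### API

Orientations are given as a rotation vector (axis times angle).
In Python, from cell import env, gripper_to, imaging, close_job, models gives the robot as it stands. Calls block until the motion is done:
- env.movep(position, orientation): joint-space move of the TCP to a pose.
- env.move_straight(position, orientation=None, vel=0.15): straight line of the TCP; orientation=None keeps the orientation; vel is the mean speed in m/s.
- env.move_joints(angles): joint-space move.
- gripper_to(opening, squeeze=None): finger opening in m; squeeze is the grip in N (None keeps the last); returns when the fingers have stopped.
- env.sleep(seconds).
- env.inverse_kinematics(position, orientation): joint angles nearest the present ones, or None.
- env.observe(): the state.
- imaging.read_camera(name): name is "scene" or "top" or "wrist"; returns the picture (480x640x3 uint8, blue, green, red); there is no depth.
- imaging.camera_info(name): a dict with "intrinsics" (3x3 intrinsics, pixels), "rvec" (rotation vector, rad) and "tvec" (3), from world to camera coordinates, as OpenCV has them. Camera axes: x right, y down, z forward; pixel columns grow to the right and rows downward; lengths in m; the calibration is good to about 2 mm. A picture is of the moment at which its call begins: read the wrist's pose just before it. camera_info takes no time and is no camera call; for the wrist camera it gives the pose at the moment of the call.
A pose or a line that the arm cannot do raises env.IKError and nothing moves.
- close_job(): hands the job in; it is judged then, once.
Trained networks look in the newest picture that a camera, given by its name, has taken for a name from the list of things; names that differ only in an ending like _2 or _b are one class to them, and where a whole thing is asked for, a point or a joint stands for the part that bears it (a point fixed in the world has none). Each returns a list of dicts, best first, with "confidence" (0 to 1); they miss things now and then, are a little off and sometimes report something else, mostly with a low value. They report only what shows in the picture. A call takes as long as a camera call.
- models.search_frame(name, camera): "location" ([x, y, z] in m, in world coordinates, good to about 4 mm: the middle of the surface that is visible of it).
- models.silhouettes(name, camera): "pixels" (480x640 bool, what is visible of it).
The state is a dict: "clock": time; "q": joint angles; "qd": joint speeds; "tau": joint torques, N m; "eef_pos": TCP position; "orientation": TCP orientation; "force": force on the tool from outside, world axes, zero at the start; "torque": the same for the moment, N m; "width": finger opening in m; "grasp_force": force on a finger pad.
Only numpy, scipy, OpenCV 4.12 (cv2) and the standard library are available. Lean on these libraries where they do the work, as an engineer would, in place of code of your own. Each camera call takes 0.05 s, during which the arm holds its last target. There are 200 camera calls.

### The job

Open the bench press by exactly one full turn: with the fingertips, push the red upright handle of the hand wheel round counterclockwise (seen from above) until it has gone once round and stands where it started, then leave it and move clear. Push it gently and never grip it, and leave the bottle and jar where they are.

Things in the scene. Friction and masses are not known exactly. Their poses are not given: they have to be found in the camera images.
- press: Green bench press, fixed; base 250 (x) by 290 (y) mm, green crosshead 125 to 155 mm above the bench on two steel columns. Origin: centre of its underside, on the bench; z up, and the hand wheel turns about this z axis. Its place and yaw vary but it cannot move. The steel screw on the axis ends below 250 mm above the bench.
- handle: Red upright cylinder, 24 mm diameter, 55 mm tall, spinning freely on an upright pin on the dark steel wheel at the end of a spoke, 85 mm from the axis. Origin: centre of its foot, 195 mm above the bench (top at 250); z up. Rim: 16 mm round bar, 186 mm outside diameter, top at 193 mm; above the rim is free space all round but for the handle. A 30 mm steel boss at the foot ends level with it.
- wheel (a joint): Angle of the hand wheel in rad; grows as the wheel turns counterclockwise seen from above, which raises the platen 10 mm a turn. It starts anywhere from 0 to 5; one turn adds 6.283. It does not stop or click at one turn (end stops at -0.3 and 16). Stiff: pushing the handle takes about 3 N, and the wheel stays where it is left.
- bottle: Loose amber bottle, 60 mm diameter, 170 mm tall, standing on the bench beside the press. Origin at the centre of its foot. Leave alone.
- jar: Loose green glass jar with white lid, 72 mm diameter, 95 mm tall, standing on the bench beside the press. Origin at the centre of its foot. Leave alone.

How it is judged:
On the way:
1. the fingers have pushed the handle round to the far side of its circle (distance of handle from where it was at the start of the episode above 0.145 m and contact force between the fingers and handle above 0.5 N), for 0.05 s.
At the end, for the whole second after the job is handed in: The wheel has made one whole counterclockwise turn (not none, not two), the handle within 18 mm (about 12 degrees) of where it started, at rest; the bottle and jar within 20 mm of their places (distance of handle from where it was at the start of the episode below 0.018 m and value of joint wheel between 5.64 and 11.9 rad and velocity of joint wheel between -0.05 and 0.05 rad/s and not (distance of bottle from where it was at the start of the episode above 0.02 m) and not (distance of jar from where it was at the start of the episode above 0.02 m)); the robot touches nothing.
It fails at once if a bystander (bottle or jar) was moved more than 20 mm, lifted or knocked over (distance of any of bottle, jar from where it was at the start of the episode above 0.02 m or angle between any of bottle, jar's own z axis and vertical above 0.5 rad).
It fails at once if the handle was gripped or pushed with more than 30 N (contact force between the fingers and handle above 30 N).
It also fails if it takes over 51 s, if anything falls off the work surface, if the arm or the gripper's body presses on something with over 40 N, if the wrist force passes 120 N, or if a joint passes its speed limit or range.

## Working session

There is one attempt and no reset: what is moved stays moved. The work goes in short steps, each a Python script; the robot and the scene stay as the last script left them, time stands still between calls to the robot, and variables do not carry over. Pictures are saved under pics/ and viewed, at most 10 in all, crops included, and the job is handed in when it is done.

```bash
mkdir -p pics
python3 - <<'E'
from cell import env, imaging, models
import cv2,numpy as np
for c in ("top","scene"):
    cv2.imwrite(f"pics/{c}0.png",imaging.read_camera(c))
    for n in ("handle","press","wheel","bottle","jar"):
        for d in models.search_frame(n,c)[:2]: print(c,n,np.round(d["location"],4),round(d["confidence"],2))
    i=imaging.camera_info(c);print(i["intrinsics"],i["rvec"],i["tvec"])
o=env.observe();print(o["clock"],o["width"],o["orientation"])
E
```

```text
top handle [0.5935 0.02   0.2509] 0.6
top press [ 0.5253 -0.0253  0.0599] 0.82
top wheel [ 0.5301 -0.0251  0.1938] 0.74
top bottle [0.5087 0.1865 0.1143] 0.81
top jar [ 0.4792 -0.2465  0.0936] 0.73
[[472.63738412   0.         319.8685543 ]
 [  0.         472.63738412 246.33040185]
 [  0.           0.           1.        ]] [ 2.16301408 -2.2242941   0.06013836] [0.03577338 0.54419003 1.0205121 ]
scene handle [0.6019 0.0137 0.241 ] 0.61
scene press [ 0.5563 -0.0546  0.0606] 0.61
scene wheel [ 0.5428 -0.0309  0.1934] 0.74
scene wheel [ 0.4996 -0.257   0.0914] 0.23
scene bottle [0.5225 0.1801 0.1032] 0.94
scene jar [ 0.4947 -0.254   0.0927] 0.98
[[452.39541264   0.         318.24677114]
 [  0.         452.39541264 239.80152427]
 [  0.           0.           1.        ]] [ 2.39980772  1.08315625 -0.29374771] [-0.38772078 -0.29207245  1.0748562 ]
0.6 0.08565609523613833 [5.28002244e-01 3.09688214e+00 1.30616464e-05]
```

View pics/top0.png

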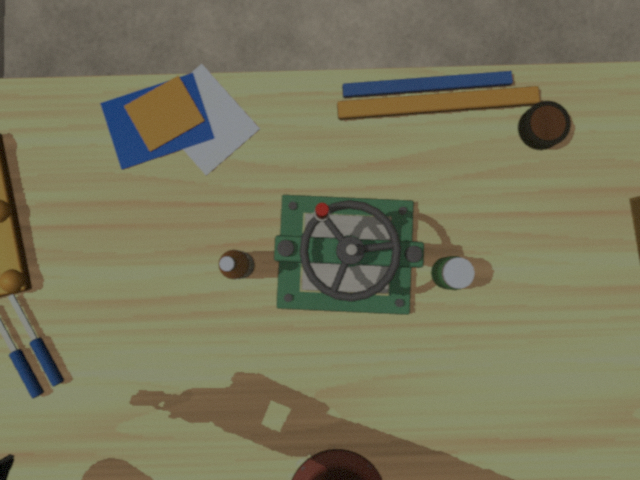

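View pics/scene0.png

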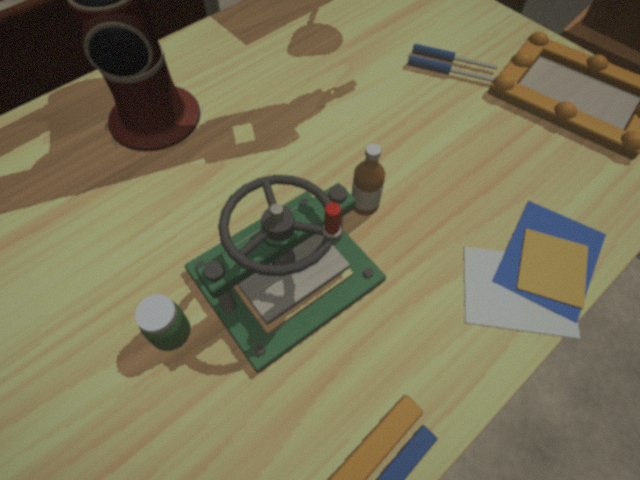

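The top view shows the red handle at about (322,211) and the wheel hub at (351,250). In the scene view the handle is at (333,218). The bottle and jar stand on either side of the press, below wheel height. Next I refine the axis and handle position.

```bash
cat > h.py <<'E'
from cell import env, gripper_to, imaging, close_job, models
import cv2,numpy as np
from scipy.optimize import least_squares
from scipy.spatial.transform import Rotation as R
def cam(c):
    i=imaging.camera_info(c); return np.array(i["intrinsics"]),np.array(i["rvec"],float),np.array(i["tvec"],float)
def plane(uv,z,c):
    K,r,t=cam(c); M=cv2.Rodrigues(r)[0]
    d=(M.T@np.linalg.inv(K)@np.c_[uv,np.ones(len(uv))].T).T; o=-M.T@t
    return (o+d*((z-o[2])/d[:,2])[:,None])[:,:2]
def axis(c="top"):
    imaging.read_camera(c)
    m=models.silhouettes("wheel",c)[0]["pixels"].astype(np.uint8)
    cn=max(cv2.findContours(m,cv2.RETR_EXTERNAL,cv2.CHAIN_APPROX_NONE)[0],key=len)[:,0].astype(float)
    p=plane(cn,0.185,c)
    f=least_squares(lambda s:np.hypot(*(p-s[:2]).T)-s[2],[.53,-.025,.093],loss="soft_l1",f_scale=.001)
    return f.x
def handle(c,ctr):
    """handle angle: match hull of projected cylinder to red pixels' centroid"""
    im=imaging.read_camera(c); hsv=cv2.cvtColor(im,cv2.COLOR_BGR2HSV)
    s=models.silhouettes("handle",c)
    if not s: return None
    m=s[0]["pixels"]; uv=np.argwhere(m).mean(0)[::-1]
    K,r,t=cam(c); a=np.linspace(0,2*np.pi,40)
    def cen(p):
        P=np.array([[p[0]+.012*np.cos(x),p[1]+.012*np.sin(x),z] for x in a for z in(.195,.25)])
        h=cv2.convexHull(cv2.projectPoints(P,r,t,K,None)[0].astype(np.float32)); M=cv2.moments(h)
        return np.array([M["m10"],M["m01"]])/M["m00"]
    p=least_squares(lambda p:cen(p)-uv,[ctr[0],ctr[1]],diff_step=1e-3).x
    d=p-ctr[:2]; return p,np.hypot(*d),np.degrees(np.arctan2(d[1],d[0])),m.sum(),s[0]["confidence"]
E
python3 - <<'E'
from h import *
for c in("top","scene"):
    x=axis(c);print(c,x)
x=axis()
for c in("top","scene"):print(handle(c,x))
print(env.finger_overhang)
# dry-run reach
th=np.radians(35)
for flip in(0,np.pi):
    yaw=th+np.pi/2-.17+flip
    o=(R.from_euler("z",yaw)*R.from_euler("x",np.pi)).as_rotvec()
    for k in range(0,360,60):
        a=th-.4+np.radians(k);q=env.inverse_kinematics([x[0]+.085*np.cos(a),x[1]+.085*np.sin(a),.227],o)
        print(flip,k,None if q is None else np.round(q,2))
E
```

```text
top [ 0.52674879 -0.03306644  0.09213813]
scene [ 0.52742941 -0.03246036  0.09320623]
(array([0.59537281, 0.01635966]), np.float64(0.08434404384307649), np.float64(35.959679341465694), np.int64(196), 0.59)
(array([0.596738  , 0.01614843]), np.float64(0.08533058685861723), np.float64(35.30658145906835), np.int64(431), 0.69)
0.017
0 0 [-0.15  0.03  1.67  0.    1.44 -0.59]
0 60 [-0.05 -0.1   1.8   0.    1.44 -0.49]
0 120 [-0.09 -0.32  1.98  0.    1.47 -0.54]
0 180 [-0.28 -0.38  2.03  0.    1.49 -0.72]
0 240 [-0.37 -0.2   1.89  0.    1.45 -0.81]
0 300 [-0.29 -0.01  1.71  0.    1.44 -0.73]
3.141592653589793 0 [-0.15  0.03  1.67 -0.    1.44  2.55]
3.141592653589793 60 [-0.05 -0.1   1.8  -0.    1.44  2.65]
3.141592653589793 120 [-0.09 -0.32  1.98 -0.    1.47  2.61]
3.141592653589793 180 [-0.28 -0.38  2.03 -0.    1.49  2.42]
3.141592653589793 240 [-0.37 -0.2   1.89 -0.    1.45  2.33]
3.141592653589793 300 [-0.29 -0.01  1.71 -0.    1.44  2.41]
```

```bash
cat >> h.py <<'E'
C=np.array([.5271,-.0328]); T0=35.6; Z=.229
O=(R.from_euler("z",np.radians(T0+90-7.8))*R.from_euler("x",np.pi)).as_rotvec()
def P(deg,z=Z): a=np.radians(deg); return [C[0]+.085*np.cos(a),C[1]+.085*np.sin(a),z]
def push(a,b,n,vel=.045):
    for k in np.linspace(a,b,n+1)[1:]:
        env.move_straight(P(k),O,vel=vel); o=env.observe(); f=np.linalg.norm(o["force"])
        print(round(k-T0,1),np.round(o["force"],1),round(o["clock"],1))
        if f>20: print("STOP"); return False
    return True
E
python3 - <<'E'
from h import *
gripper_to(0.0,20)
p=env.observe()["eef_pos"]; env.move_straight([p[0],p[1],.32],vel=.2)
env.movep(P(T0-30,.32),O); env.move_straight(P(T0-30),O,vel=.12)
print(env.observe()["clock"],env.observe()["width"],env.observe()["force"])
push(T0-30,T0+30,6)
cv2.imwrite("pics/a.png",imaging.read_camera("scene"))
print(handle("scene",C))
E
```

```text
5.8833 -0.00018355735674531216 [-0.16442316  0.71136832  0.22679453]
-20.0 [0.5 1.  0.1] 6.4
-10.0 [-0.4  0.2 -0.4] 6.8
-0.0 [0.1 0.8 0.1] 7.3
10.0 [0.3 0.2 0. ] 7.8
20.0 [-0.3 -1.   0.4] 8.3
30.0 [ 0.6 -0.2  0.7] 8.8
None
```

View pics/a.png

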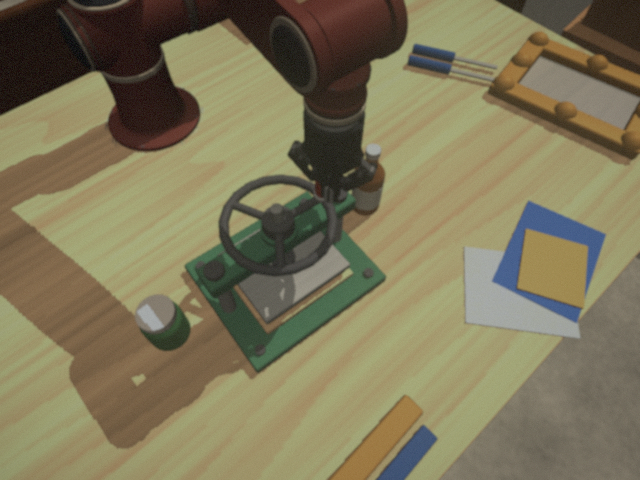

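The wheel is turning: red shows at (322,190) behind the fingers and the spokes have moved. I'll keep pushing and stop short of the end to check.

Run:
```python
from h import *
if push(T0+30,T0+320,29):
    cv2.imwrite("pics/b.png",imaging.read_camera("scene"))
for c in("top","scene"):print(handle(c,C))
```

```text
40.0 [ 0.2 -1.  -0.4] 9.4
50.0 [-0.4 -0.2  1.2] 9.9
60.0 [0.1 1.8 0.7] 10.4
70.0 [-0.1  0.2  1.5] 10.9
80.0 [ 0.  -0.7  1.5] 11.3
90.0 [-0.8  0.1  2.2] 11.8
100.0 [-0.  -0.5  1.1] 12.3
110.0 [-0.1  0.1  1.8] 12.8
120.0 [ 0.4 -0.4  1.3] 13.3
130.0 [ 0.5 -0.3  0.2] 13.8
140.0 [-0.3 -0.1 -0.3] 14.2
150.0 [ 0.2 -0.4  0.6] 14.7
160.0 [ 0.2  0.8 -1. ] 15.2
170.0 [ 0.9 -0.2  0.6] 15.7
180.0 [-0.1 -0.3 -0.5] 16.2
190.0 [ 0.3 -0.1  0.3] 16.7
200.0 [-0.3  0.4 -0.5] 17.1
210.0 [-0.7  0.7 -0.3] 17.6
220.0 [ 0.1  1.  -0.1] 18.1
230.0 [ 0.2 -0.3  1.1] 18.6
240.0 [ 0.7  0.6 -0.4] 19.1
250.0 [-0.7  0.1  1.3] 19.6
260.0 [-0.1 -0.5  1.7] 20.1
270.0 [0.  0.3 1. ] 20.5
280.0 [-0.7 -0.3  0.4] 21.0
290.0 [0.7 0.1 1. ] 21.5
300.0 [ 0.5 -0.2  1. ] 22.0
310.0 [ 0.5  0.2 -0.5] 22.5
320.0 [-0.2 -0.7  0.5] 22.9
(array([ 0.60495015, -0.00872736]), np.float64(0.08148703908848096), np.float64(17.18253457804117), np.int64(75), 0.53)
(array([ 0.62716302, -0.02867105]), np.float64(0.10014816629157951), np.float64(2.3628841931796947), np.int64(45), 0.49)
```

View pics/b.png

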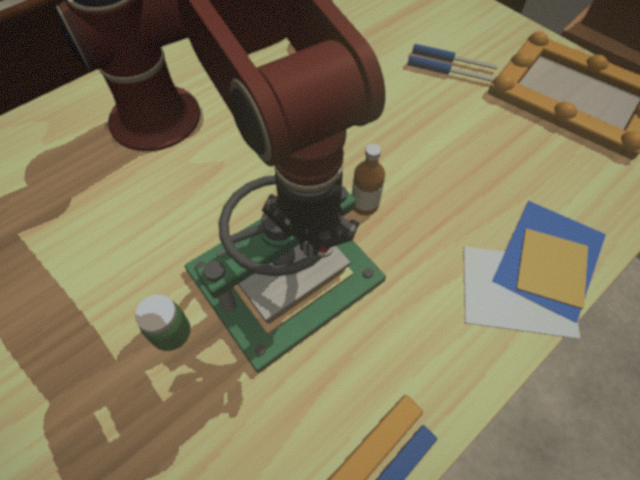

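The handle, a red tip at about (325,250), sits just ahead of the fingers as expected. I push to a few degrees short of a full turn, back off, lift away and measure.

Run:
```python
from h import *
push(T0+320,T0+343,3,.03)
env.move_straight(P(T0+332),O,vel=.05); env.move_straight(P(T0+332,.33),O,vel=.15)
env.movep([.25,-.45,.36],O)
cv2.imwrite("pics/c.png",imaging.read_camera("top"))
for c in("top","scene"):print(handle(c,C))
for n in("bottle","jar"):print(n,models.search_frame(n,"top")[0]["location"],models.search_frame(n,"scene")[0]["location"])
print(env.observe()["clock"])
```

```text
327.7 [ 0.7 -0.8  0.7] 23.7
335.3 [ 0.   0.6 -0.1] 24.2
343.0 [-0.7  0.3 -0.3] 24.8
(array([0.59672012, 0.01561484]), np.float64(0.08479950894265151), np.float64(34.81531030627322), np.int64(161), 0.67)
(array([0.59748409, 0.01471873]), np.float64(0.08492319912125555), np.float64(34.024643870768166), np.int64(466), 0.74)Traceback (most recent call last):
  File "<stdin>", line 7, in <module>
IndexError: list index out of range
```

View pics/c.png

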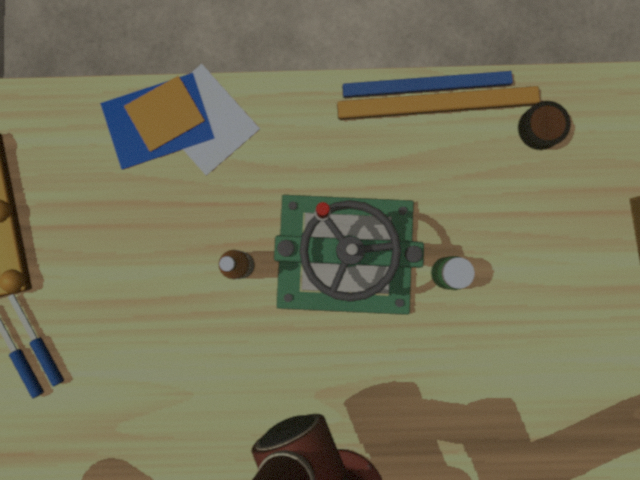

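The handle is back at (322,211), about 1° (2 mm) short of its start. The bottle at (235,264) and jar at (455,273) have not moved, and the arm is clear.

```bash
python3 -c "
from h import *
print(close_job())"
```

```text
the job is handed in; nothing more can be done
None
```

I pushed the wheel one full turn counterclockwise; the cameras put the handle about 2 mm from where it started, the bottle and jar look unmoved, and the arm is clear. The job is handed in at about 27 s of the 51 s allowed, and no verdict came back.

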